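# Latch the empty bottle clamp open

### The job

Two spring-loaded bottle clamps are fixed to the bench: one is holding a bottle, the other is empty. Get the empty one ready for its next bottle: gently push the upright tab of its sliding jaw open against the spring, beyond the point where the stop pin pops up, then let it come back until it rests latched on the pin, and move clear. Only push the tab, do not grip it; lift nothing, and leave the loaded clamp with its bottle and the loose things on the bench as they are.

Things in the scene. Friction and masses are not known exactly. Their poses are not given: they have to be found in the camera images.
- empty_clamp: The clamp holding nothing (the one to open), fixed. Metal base 218 x 76 mm, 18 high. Own frame: origin on the bench on the centre line, x = the way the jaw opens (roughly away from the robot), z up; base from x = -95 to +122 mm. At x = -85 to -42 mm a fixed steel V, 48 mm high, 44 wide. A dark jaw with an upright black tab slides between two low rails; nothing else stands above 52 mm
- empty_tab (a point): Centre of the tab's -x face (toward the V), 82 mm above the bench; moves with the jaw, axes as the clamp's. The black tab of the empty clamp is 12 mm thick (behind this point), 32 mm wide and free from 52 to 102 mm above the bench; pushing it toward the clamp's +x opens the jaw
- empty_jaw (a joint): Jaw opening in m along the clamp's +x: 0 shut (start), 0.040 end stop. A spring pulls it back with 5 N at 0, rising to 10 N at 0.040. At about 0.029 to 0.031 a window in the jaw's plate passes over the stop pin, which pops up; let go beyond that, the jaw comes back only to about 0.028 and rests on the pin. Let go sooner, it returns to 0
- empty_pin (a joint): Rise of the empty clamp's stop pin in m: 0 = held down under the jaw's plate, 0.013 = popped up (a round-topped 8 mm steel pin then stands 7 mm above the plate). It is sprung upward and works by itself; pressing it down would free the jaw again
- empty_pin_top (a point): Top of the empty clamp's stop pin, on the clamp's centre line 66 mm to +x of the clamp's origin; 20 mm above the bench when down, 33 mm when up
- loaded_clamp: The other clamp, identical and fixed to the bench, whose jaw holds the small bottle against the V; to be left alone. Origin and axes as for the empty clamp; the bottle's axis lies at x = -45 mm
- loaded_jaw (a joint): Opening of the loaded clamp's jaw in m; about 0.006 while it grips the bottle
- loaded_tab (a point): Centre of the -x face of the loaded clamp's tab, 82 mm above the bench
- clamped_bottle: Small white-capped bottle, 34 mm in diameter and 68 mm tall, standing in the loaded clamp; origin at the centre of its underside, 18 mm above the bench
- dna_bottle: Loose reagent bottle, 48 mm in diameter and 89 mm tall, standing on the bench between the clamps; origin at the centre of its underside; bystander
- tape_roll: Loose roll of tape lying flat, 62 mm in diameter and 18 mm high; origin at the centre of its underside; bystander
There are look-alikes about, which are no part of the job. Leave any green or orange look-alike of the clamped_bottle alone.

How it is judged:
By the outcome, as a careful person would: the job done as asked, in the order asked, and still so for the second after the job is handed in, with the robot touching nothing.
It also fails if it takes over 38 s, if anything falls off the work surface, if the arm or the gripper's body presses on something with over 40 N, if the wrist force passes 120 N, or if a joint passes its speed limit or range.

### The arm

A 6-joint arm with a two-finger parallel gripper is mounted at the origin on a cart in front of the work surface, level with it; the furniture and walls round the work are solid. World frame = base frame: x ahead of the robot, y to its left, z up, the work surface at z = 0. Lengths are in m, angles in rad, forces in N, time in s.
With the tool pointing down it reaches from about 0.375 to 0.975 m from the base axis. Payload 3.8 kg.
Tool frame: the origin (TCP) lies at the very end of the fingers, on their centre line; the grasp point (between the pads) lies 19 mm behind it; z points along the fingers, y is the line along which they close (so a half turn about z gives the same grasp; the last joint's range is limited). The gripper opens to 85 mm and grips with 20 to 120 N. Pads are 22 mm wide; open, the fingers measure 114 mm over their backs; the gripper's body (76 mm by 85 mm) begins 54 mm behind the grasp point. The pads swing forward as they close: fully open they stand 13 mm farther back than shut.
Start: joints at [-1.352, 0.264, 1.604, -0, 1.274, -0.037], TCP at [0.171, -0.653, 0.231] pointing down, gripper open.
Joint ranges: [-2.63, 2.63], [-0.94, 2.18], [0.31, 2.57], [-1.31, 4.45], [0, 2.66], [-2.55, 2.55]. Speed limits (rad/s): [2.57, 2.57, 3.14, 3.14, 3.14, 3.14].

### API

Orientations are given as a rotation vector (axis times angle).
In Python, from workcell import monitor, viewer, job gives the robot as it stands. The module is installed in compiled form; this text tells all that it offers.
- The arm moves only by the tool step_arm, never from a script. Its argument "series" is one flat list of numbers, 4 for each row, row after row: the shift along the tool's x, y, z in m, then the turn about the tool's z in rad. A call has 1 to 8 rows; each row is the pose to reach, as a shift and turn from the pose commanded when the call began, along the tool's axes at that moment; what a row does not reach only later rows make up. A row lasts 1/8 s, in which the tool goes at most 62.5 mm and 10.7 degrees, less where a joint would pass 70% of its speed; a pose out of reach is approached as far as the arm can. A call with a gripper value outside its range is refused whole. "gripper" is the opening, from 0 (shut) to 1 (fully open), set as the call begins (left out, the last holds). The fingers move at their own pace and stop on an object; "newtons" is the grip in N (left out, the last holds). Time passes only in rows, so rows that repeat a pose let the fingers close. It gives the time, the measured TCP pose, the force, the opening and the grip force at its end, in the units of the state.
- monitor.read_state(): the state, without advancing time (a new reading comes with each control period).
- viewer.read_camera(name): name is "side" or "top"; returns a dict with "image" (384x512x3 uint8, red, green, blue), "intrinsics" (3x3 intrinsics, pixels), "distortion" ([k1, k2, p1, p2, k3] as OpenCV has them; the pictures are not rectified), "T" (4x4, takes a point from camera to world coordinates). Camera axes: x right, y up, looking along -z (the intrinsics and any distortion apply to the point x, -y, -z); pixel columns grow to the right and rows downward; lengths in m; the calibration is good to about 2 mm. A picture is of the moment at which its call begins. There is no depth.
- job.finish_job(): hands the job in; it is judged then, once.
Trained networks look in a picture, given as the dict that the camera call returned (one of the last four; its "shot" number tells which), for a name from the list of things; names that differ only in an ending like _2 or _b are one class to them, and where a whole thing is asked for, a point or a joint stands for the part that bears it (a point fixed in the world has none). Each returns a list of dicts, best first, with "score" (0 to 1); they miss things now and then, are a little off and sometimes report something else, mostly with a low value. They report only what shows in the picture. A call takes as long as a camera call. They do not tell look-alikes from the thing itself.
- viewer.boxes_of(picture, label): "extent" ([centre column, centre row, width, height] in pixels, round what is visible of it).
- viewer.spot_point(picture, label): "point" ([column, row] in pixels: a listed point, or the origin of a listed thing).
The state is a dict: "time": time; "q": joint angles; "joint_vel": joint speeds; "joint_torque": joint torques, N m; "tool_pos": TCP position; "tcp_rot": TCP orientation; "wrist_force": force on the tool from outside, world axes, zero at the start; "torque": the same for the moment, N m; "width": opening from 0.0 (shut) to 1.0 (fully open); "grip_force": force on a finger pad.
Only numpy, scipy, OpenCV 4.12 (cv2) and the standard library are available. Lean on these libraries where they do the work, as an engineer would, in place of code of your own. Each camera call takes 0.05 s, during which the arm holds its last target. There are 200 camera calls.

## Working session

There is one attempt and no reset: what is moved stays moved. The work goes in short steps, Python scripts to look and compute and a tool call to move; the robot and the scene stay as the last step left them, time stands still between calls to the robot, and variables do not carry over. Pictures are saved under pics/ and viewed, at most 10 in all, crops included, and the job is handed in when it is done.

Besides the shell and the picture viewer there is one more tool, called after "Request:" in YAML: its name, and indented under it one key for each argument. step_arm: Moves the arm, as the interface text tells. Its arguments: {"type":"object","properties":{"series":{"type":"array"},"gripper":{"type":"number"},"newtons":{"type":"number"}},"required":["series"]}

```bash
mkdir -p pics; cat > h.py <<'E'
import numpy as np, cv2
from workcell import monitor, viewer, job
from scipy.spatial.transform import Rotation as R
def ray(p,uv):
    u=cv2.undistortPoints(np.array([[uv]],float),np.array(p["intrinsics"]),np.array(p["distortion"]))[0,0]
    T=np.array(p["T"]); return T[:3,3],T[:3,:3]@np.array([u[0],-u[1],-1])
def atz(p,uv,z):
    o,d=ray(p,uv); return o+d*(z-o[2])/d[2]
def proj(p,X):
    T=np.array(p["T"]); c=T[:3,:3].T@(np.array(X)-T[:3,3]); c=c*[1,-1,-1]
    return cv2.projectPoints(c.reshape(1,1,3),np.zeros(3),np.zeros(3),np.array(p["intrinsics"]),np.array(p["distortion"]))[0].ravel()
def save(p,n,box=None,s=1):
    im=cv2.cvtColor(p["image"],cv2.COLOR_RGB2BGR)
    if box: im=im[box[1]:box[3],box[0]:box[2]]
    cv2.imwrite("pics/"+n,cv2.resize(im,None,fx=s,fy=s,interpolation=cv2.INTER_CUBIC))
E
python3 - <<'E'
from h import *
Z=dict(empty_clamp=0,empty_tab=.082,empty_pin_top=.02,loaded_clamp=0,loaded_tab=.082,clamped_bottle=.018,dna_bottle=0,tape_roll=0)
for c in("top","side"):
    p=viewer.read_camera(c); save(p,c+"1.png",s=1.5); print(c,np.round(np.array(p["T"])[:3],2).tolist())
    for n,z in Z.items():
        for r in viewer.spot_point(p,n)[:3]: print(n,np.round(r["point"]),round(r["score"],2),np.round(atz(p,r["point"],z),3))
s=monitor.read_state();print(s["tool_pos"],s["tcp_rot"],R.from_rotvec(s["tcp_rot"]).as_matrix().round(3),s["width"],s["time"])
E
```

```text
top [[0.0, 1.0, -0.08, 0.35], [-1.0, 0.0, 0.0, 0.05], [0.0, 0.08, 1.0, 1.07]]
empty_clamp [334. 188.] 0.63 [ 0.478 -0.189  0.   ]
empty_tab [334. 197.] 0.65 [ 0.441 -0.172  0.082]
loaded_clamp [184. 192.] 0.61 [0.465 0.269 0.   ]
loaded_tab [178. 198.] 0.55 [0.438 0.271 0.082]
clamped_bottle [185. 208.] 0.63 [0.415 0.263 0.018]
clamped_bottle [221. 178.] 0.62 [0.504 0.154 0.018]
clamped_bottle [226. 201.] 0.57 [0.434 0.139 0.018]
dna_bottle [253. 218.] 0.71 [0.384 0.06  0.   ]
tape_roll [259. 172.] 0.78 [0.525 0.041 0.   ]
side [[-1.0, 0.05, -0.07, 0.36], [-0.08, -0.6, 0.8, 0.98], [0.0, 0.8, 0.6, 0.82]]
empty_clamp [248. 174.] 0.9 [ 0.472 -0.189  0.   ]
empty_tab [258. 155.] 0.67 [ 0.439 -0.176  0.082]
loaded_clamp [238. 281.] 0.6 [0.454 0.272 0.   ]
loaded_tab [246. 259.] 0.59 [0.434 0.276 0.082]
clamped_bottle [250. 246.] 0.78 [0.433 0.169 0.018]
clamped_bottle [254. 274.] 0.64 [0.415 0.263 0.018]
clamped_bottle [298. 302.] 0.58 [0.309 0.34  0.018]
dna_bottle [266. 228.] 0.65 [0.396 0.074 0.   ]
tape_roll [229. 222.] 0.73 [0.505 0.055 0.   ]
tape_roll [236. 281.] 0.59 [ 0.461  0.273 -0.   ]
[ 0.17078145 -0.65304395  0.23131872] [3.11589016e+00 4.00590044e-01 3.62244570e-05] [[ 0.967  0.253  0.   ]
 [ 0.253 -0.967 -0.   ]
 [ 0.     0.    -1.   ]] 0.9988120215320231 0.9
```

View pics/top1.png

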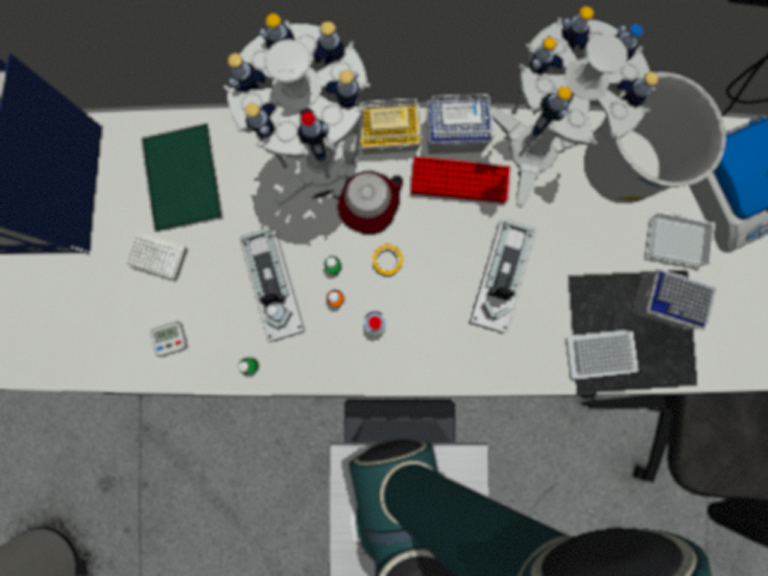

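View pics/side1.png

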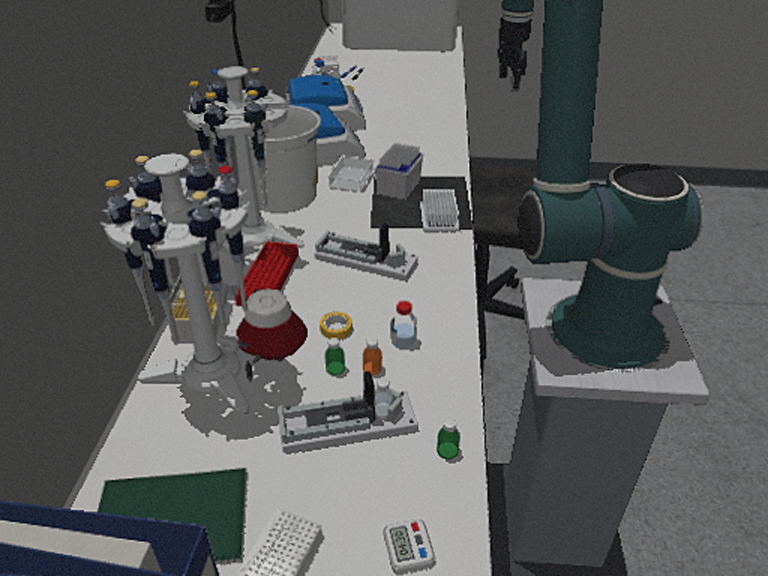

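```bash
python3 - <<'E'
from h import *
t=viewer.read_camera("top");s=viewer.read_camera("side")
a=cv2.resize(cv2.cvtColor(t["image"],4)[150:240,290:380],(580,580),interpolation=2)
b=cv2.resize(cv2.cvtColor(s["image"],4)[130:200,205:295],None,fx=6,fy=6,interpolation=2)
cv2.imwrite("pics/crop_t.png",a);cv2.imwrite("pics/crop_s.png",b)
E
```

```text
(no output)
```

View pics/crop_t.png

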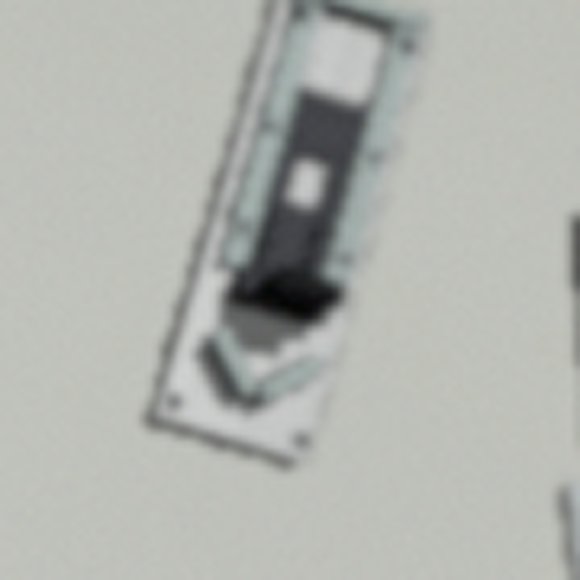

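View pics/crop_s.png

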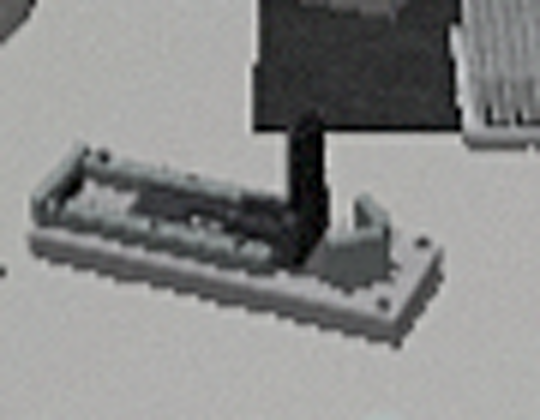

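Candidates for the empty clamp, by top-image pixel:
- The clamp at (334,192) has an open V and no bottle.
- The clamp at (180,190) has the clear, white-capped bottle in its V, so it is the loaded one. Its loose look-alikes, green and orange, stand at (221,178), (223,199) and (165,244).

The crop of (334,192) confirms the V is empty, with the black tab at about (334,196). I choose that one. Next I measure its yaw.

```bash
python3 - <<'E'
from h import *
p=viewer.read_camera("top")
A,B,C,D=[atz(p,q,.018) for q in[(313.3,215.2),(335.5,222.2),(336.7,148),(355.3,152)]]
print(*[x.round(3) for x in(A,B,C,D)],[np.linalg.norm(v).round(3) for v in(B-A,D-C,C-A,D-B)])
d=(C+D-A-B)[:2];w=(A+C-B-D)[:2];yx=np.arctan2(d[1],d[0]);yw=np.arctan2(-w[0],w[1])
print("yaws",np.degrees([yx,yw]))
yaw=yx; ex=np.array([np.cos(yaw),np.sin(yaw)]);m=((A+B+C+D)/4)[:2];o=m-.0135*ex
tab=np.array([.440,-.174]);n=np.array([-ex[1],ex[0]])
print("origin",o,"tab in clamp",(tab-o)@ex,(tab-o)@n)
s=viewer.read_camera("side")
for c,q in((p,"top"),(s,"side")):
  for x in(-.04,-.03,-.02): print(q,x,[proj(c,[*(o+ex*x+n*y),.102]).round(1).tolist() for y in(-.016,.016)])
  print([proj(c,[*(o+ex*x+n*y),.018]).round(1).tolist() for x in(-.095,.122) for y in(-.038,.038)])
st=monitor.read_state();Rm=R.from_rotvec(st["tcp_rot"]).as_matrix()
for x in(-.07,): 
  g=np.array([*(o+ex*x),.20]);print(g,"tool shift",Rm.T@(g-st["tool_pos"]),"turn",np.arctan2(Rm[1,0],Rm[0,0])-yaw)
E
```

```text
[ 0.393 -0.122  0.018] [ 0.372 -0.188  0.018] [ 0.598 -0.197  0.018] [ 0.586 -0.254  0.018] [np.float64(0.07), np.float64(0.059), np.float64(0.218), np.float64(0.224)]
yaws [-18.51380839 -14.87787022]
origin [ 0.47436737 -0.18584949] tab in clamp -0.03635136594683144 0.00032346339062549095
top -0.04 [[341.9, 200.1], [331.1, 196.4]]
top -0.03 [[343.0, 196.7], [332.1, 193.0]]
top -0.02 [[344.1, 193.3], [333.2, 189.6]]
[[336.6, 222.1], [312.6, 214.0], [357.5, 154.6], [334.1, 146.7]]
side -0.04 [[260.8, 147.9], [256.9, 152.9]]
side -0.03 [[257.9, 147.3], [253.9, 152.2]]
side -0.02 [[255.0, 146.6], [251.0, 151.5]]
[[278.5, 170.1], [270.1, 182.6], [219.5, 155.9], [209.1, 167.3]]
[ 0.40799007 -0.16362216  0.2       ] tool shift [ 0.3533143  -0.41347532  0.03128508] turn 0.5789227418732881
```

Request:
step_arm:
  series: [0.039, -0.046, 0, 0.07, 0.078, -0.092, 0, 0.14, 0.117, -0.138, 0, 0.21, 0.156, -0.184, 0, 0.28, 0.195, -0.23, 0, 0.35, 0.234, -0.276, 0, 0.42, 0.273, -0.322, 0, 0.49, 0.312, -0.368, 0, 0.56]
  gripper: 0
  newtons: 20

```text
time: 2.1
tool_pos: [0.3801, -0.2164, 0.2318]
tcp_rot: [3.104, -0.48, 0.002]
wrist_force: [0.5, 0.7, -0.6]
width: 0.001
grip_force: 0.0
```

```bash
cat > rel.py <<'E'
from h import *
yaw=np.radians(-17.3);ex=np.array([np.cos(yaw),np.sin(yaw)]);n=np.array([-ex[1],ex[0]]);o=np.array([.4745,-.1858])
def rep(x=-.078):
    s=monitor.read_state();Rm=R.from_rotvec(s["tcp_rot"]).as_matrix();p=np.array(s["tool_pos"])
    print("t",s["time"],"tcp",p.round(4),"clamp xy",((p[:2]-o)@ex).round(4),((p[:2]-o)@n).round(4),"F",np.round(s["wrist_force"],1),"w",s["width"],"vel",np.abs(s["joint_vel"]).max())
    print("toolx yaw",np.degrees(np.arctan2(Rm[1,0],Rm[0,0])),"shift to x,0,.063:",(Rm.T@(np.array([*(o+ex*x),.063])-p)).round(4))
E
python3 -c "from rel import *;rep()"
```

```text
t 2.1 tcp [ 0.3801 -0.2164  0.2318] clamp xy -0.081 -0.0573 F [ 0.5  0.7 -0.6] w 0.0007088231596506381 vel 1.618850211108256
toolx yaw -17.59243198584844 shift to x,0,.063: [ 0.0024 -0.0574  0.1688]
```

Request:
step_arm:
  series: [0.002, -0.03, 0.0, 0, 0.003, -0.058, 0.02, 0, 0.003, -0.058, 0.06, 0, 0.003, -0.058, 0.1, 0, 0.003, -0.058, 0.13, 0, 0.003, -0.058, 0.15, 0, 0.003, -0.058, 0.15, 0]

```text
time: 2.98
tool_pos: [0.3982, -0.1629, 0.0798]
tcp_rot: [-3.104, 0.476, 0.006]
wrist_force: [-0.2, -0.4, -0.3]
width: -0.001
grip_force: 0.0
```

```bash
python3 - <<'E'
from rel import *
rep()
t=viewer.read_camera("top");s=viewer.read_camera("side")
a=cv2.resize(cv2.cvtColor(t["image"],4)[150:230,290:380],(450,400),interpolation=2)
b=cv2.resize(cv2.cvtColor(s["image"],4)[110:190,215:295],(400,400),interpolation=2)
cv2.imwrite("pics/near.png",cv2.hconcat([a[:, :400],b]))
E
```

```text
t 2.975 tcp [ 0.3982 -0.1629  0.0798] clamp xy -0.0797 -0.0008 F [-0.2 -0.4 -0.3] w -0.0013616557212547341 vel 0.039562655536329594
toolx yaw -17.427861219830888 shift to x,0,.063: [ 0.0017 -0.0008  0.0168]
```

View pics/near.png

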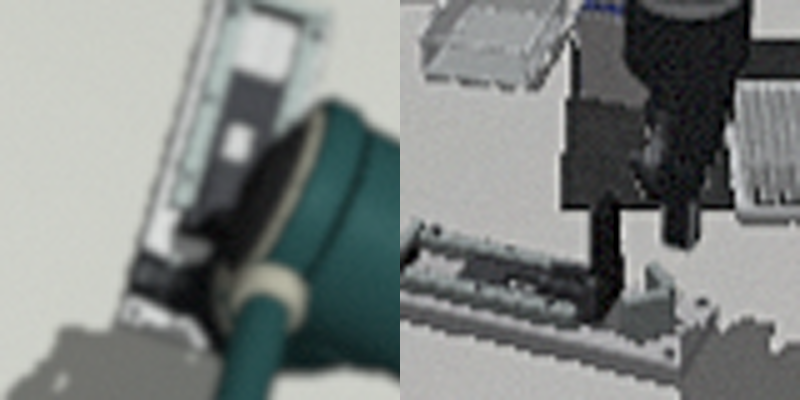

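The top half of the picture shows the closed fingers over the V and in line with the jaw. In the side half the fingertip is at (271,159), clear of the tab at (256,155) on the V side. I will lower the tool and creep up to contact.

Request:
step_arm:
  series: [0, 0, 0.013, 0, 0.01, -0.001, 0.013, 0, 0.018, -0.001, 0.013, 0, 0.022, -0.001, 0.013, 0, 0.026, -0.001, 0.013, 0, 0.03, -0.001, 0.013, 0, 0.034, -0.001, 0.013, 0, 0.034, -0.001, 0.013, 0]

```text
time: 4.08
tool_pos: [0.4323, -0.1728, 0.0681]
tcp_rot: [-3.105, 0.476, 0.001]
wrist_force: [-0.9, 0.5, 1.6]
width: -0.003
grip_force: 0.6
```

```bash
python3 -c "from rel import *;rep()"
```

```text
t 4.075 tcp [ 0.4323 -0.1728  0.0681] clamp xy -0.0442 -0.0001 F [-0.9  0.5  1.6] w -0.0030074210048687917 vel 0.008268103625719538
toolx yaw -17.42887816525751 shift to x,0,.063: [-0.0338 -0.      0.0052]
```

Request:
step_arm:
  series: [0.003, 0, 0, 0, 0.003, 0, 0, 0]

```text
time: 4.32
tool_pos: [0.434, -0.1732, 0.0679]
tcp_rot: [-3.105, 0.476, 0.005]
wrist_force: [-5.2, 1.4, 2.2]
width: 0.004
grip_force: 2.4
```

Request:
step_arm:
  series: [0.003, 0, 0, 0, 0.003, 0, 0, 0]

```text
time: 4.58
tool_pos: [0.4371, -0.1742, 0.0678]
tcp_rot: [-3.105, 0.476, 0.004]
wrist_force: [-4.8, 1.9, 1.0]
width: 0.001
grip_force: 2.4
```

Request:
step_arm:
  series: [0.003, 0, 0, 0, 0.003, 0, 0, 0]

```text
time: 4.82
tool_pos: [0.44, -0.1751, 0.0678]
tcp_rot: [-3.105, 0.476, 0.004]
wrist_force: [-4.5, 1.9, 2.2]
width: 0.001
grip_force: 2.5
```

Request:
step_arm:
  series: [0.004, 0, 0, 0, 0.008, 0, 0, 0, 0.012, 0, 0, 0, 0.016, 0, 0, 0, 0.02, 0, 0, 0, 0.024, 0, 0, 0, 0.024, 0, 0, 0]

```text
time: 5.7
tool_pos: [0.4621, -0.182, 0.0678]
tcp_rot: [-3.104, 0.476, 0.007]
wrist_force: [-7.2, 2.7, 5.4]
width: -0.002
grip_force: 4.1
```

Request:
step_arm:
  series: [0.002, 0, 0, 0, 0.003, 0, 0, 0, 0.003, 0, 0, 0]

```text
time: 6.08
tool_pos: [0.4647, -0.1827, 0.0677]
tcp_rot: [-3.104, 0.476, 0.008]
wrist_force: [-8.6, 3.4, 5.8]
width: 0.001
grip_force: 4.3
```

```bash
python3 -c "from rel import *;rep()"
```

```text
t 6.075 tcp [ 0.4647 -0.1827  0.0677] clamp xy -0.0103 0.0 F [-8.6  3.4  5.8] w 0.0012013757662529367 vel 0.0014240872490601018
toolx yaw -17.421255428732266 shift to x,0,.063: [-0.0677  0.0002  0.0051]
```

Travel since contact is 32–34 mm, and the 9.2 N force agrees. I'll push 2 mm more, then ease back.

Request:
step_arm:
  series: [0.002, 0, 0, 0, 0.002, 0, 0, 0, 0.002, 0, 0, 0]

```text
time: 6.45
tool_pos: [0.4666, -0.1833, 0.0678]
tcp_rot: [-3.104, 0.476, 0.007]
wrist_force: [-8.3, 3.5, 5.3]
width: 0.001
grip_force: 4.4
```

Request:
step_arm:
  series: [-0.003, 0, 0, 0, -0.006, 0, 0, 0, -0.008, 0, 0, 0, -0.01, 0, 0, 0, -0.012, 0, 0, 0, -0.012, 0, 0, 0]

```text
time: 7.2
tool_pos: [0.4582, -0.181, 0.0687]
tcp_rot: [3.105, -0.476, 0.003]
wrist_force: [0.4, 0.2, 0.1]
width: 0.0
grip_force: 0.0
```

```bash
python3 - <<'E'
from rel import *
rep()
t=viewer.read_camera("top");s=viewer.read_camera("side")
for p in(t,s):
    for n,z in(("empty_tab",.082),("empty_pin_top",.033)):
        for r in viewer.spot_point(p,n)[:2]:
            q=atz(p,r["point"],z)[:2]; print(n,r["score"],((q-o)@ex).round(3),((q-o)@n_).round(3) if 0 else "")
E
```

```text
t 7.2 tcp [ 0.4582 -0.181   0.0687] clamp xy -0.017 -0.0003 F [0.4 0.2 0.1] w 3.6326787390400105e-05 vel 0.0027312776161377075
toolx yaw -17.430352456535786 shift to x,0,.063: [-0.061  -0.0001  0.0056]
empty_tab 0.52 0.004 
empty_tab 0.72 -0.011
```

The force is gone at an opening of about 0.027, so the jaw is resting on the pin. I'll back off along -x, then go up and aside.

Request:
step_arm:
  series: [-0.008, 0, 0, 0, -0.02, 0, 0, 0, -0.03, 0, 0, 0, -0.03, 0, -0.03, 0, -0.03, 0, -0.08, 0, -0.03, 0, -0.13, 0, -0.03, 0.04, -0.15, 0, -0.03, 0.09, -0.15, 0]

```text
time: 8.5
tool_pos: [0.4027, -0.2585, 0.2214]
tcp_rot: [3.103, -0.472, 0.009]
wrist_force: [1.8, 0.1, -0.1]
width: 0.001
grip_force: 0.0
```

Request:
step_arm:
  series: [0, 0.05, 0, 0, 0, 0.09, 0, 0, 0, 0.09, 0, 0]

```text
time: 8.88
tool_pos: [0.3733, -0.3451, 0.2182]
tcp_rot: [3.104, -0.482, -0.0]
wrist_force: [-0.6, 0.6, 0.2]
width: -0.004
grip_force: 0.0
```

```bash
python3 - <<'E'
from rel import *
rep()
t=viewer.read_camera("top");s=viewer.read_camera("side")
for p in(t,s):
    for k,z in(("empty_tab",.082),("empty_pin_top",.033),("clamped_bottle",.018),("loaded_tab",.082),("dna_bottle",0),("tape_roll",0)):
        for r in viewer.spot_point(p,k)[:2]:
            q=atz(p,r["point"],z)[:2]; print(k,round(r["score"],2),q.round(3),((q-o)@ex).round(3))
a=cv2.resize(cv2.cvtColor(t["image"],4)[145:225,295:375],(400,400),interpolation=2)
b=cv2.resize(cv2.cvtColor(s["image"],4)[125:205,205:285],(400,400),interpolation=2)
cv2.imwrite("pics/after.png",cv2.hconcat([a,b]))
E
```

```text
t 8.875 tcp [ 0.3733 -0.3451  0.2182] clamp xy -0.0492 -0.1822 F [-0.6  0.6  0.2] w -0.0037025389866346594 vel 0.043665095623797744
toolx yaw -17.647228046873305 shift to x,0,.063: [-0.0299 -0.1821  0.1551]
empty_tab 0.86 [ 0.485 -0.18 ] 0.008
clamped_bottle 0.66 [0.439 0.15 ] -0.133
clamped_bottle 0.56 [0.307 0.318] -0.31
loaded_tab 0.85 [0.438 0.261] -0.168
dna_bottle 0.63 [0.391 0.061] -0.153
dna_bottle 0.55 [ 0.476 -0.182] 0.0
tape_roll 0.5 [0.532 0.036] -0.011
empty_tab 0.76 [ 0.472 -0.185] -0.002
clamped_bottle 0.72 [0.311 0.341] -0.313
clamped_bottle 0.7 [0.423 0.263] -0.182
loaded_tab 0.86 [0.428 0.275] -0.181
dna_bottle 0.62 [0.394 0.069] -0.153
```

View pics/after.png

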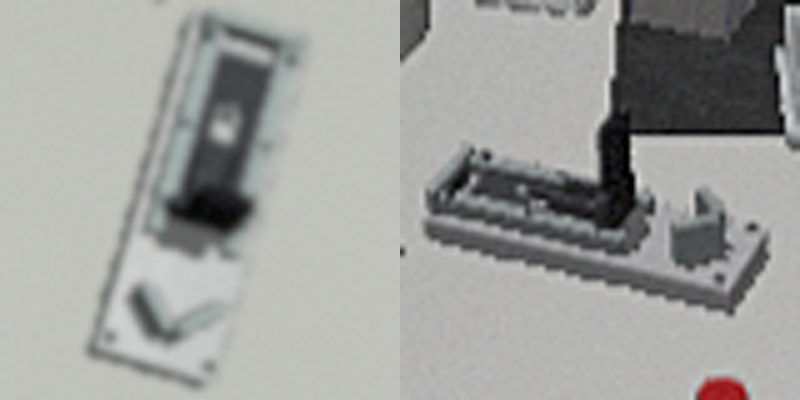

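The jaw stays open, with the tab near (337,187) in the top image. The pin shows in the plate's window near (340,170), and the gripper is well clear.

```bash
python3 -c "from h import *;print(job.finish_job())"
```

```text
the job is handed in; nothing more can be done
None
```

The empty clamp's jaw is open and resting latched on its stop pin, the gripper is clear of everything, and the job was handed in at about 9 s; nothing else was touched.

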